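Latch the lid of the shielded test case

TASK

Close the shielded test case: slide its blue end lid in until it meets the rubber seal, swing the wire bail over and hook its bar over the outer side of the steel lip on top of the lid, then press the red lever down until it rests firmly on its rubber stop and the lid is drawn tight. Work by feel: push neither the lid nor the stop with more than 20 N, and leave the other things where they are.

Things in the scene. Friction and masses are not known exactly. Their poses are not given: they have to be found in the camera images.
- case: Grey metal box, 180 x 130 x 90 mm (x, y, z), fixed. Origin: centre of its underside, at table height. All directions here are in the case's axes: z up, -x out of its open end, where the lid is. The latch stands in the middle (y = 0) of its flat top (z = 90 mm). The end face at x = -90 mm carries a rubber seal 4 mm thick, about 6 N per mm.
- lid: Blue end lid, 24 x 130 x 84 mm (x, y, z), top flush with the case's. Slides along x only, on rods; stays where left (friction about 3 N). Origin: on its inner face at table height; at x = -94 mm (case axes) it just touches the seal, open it is up to 55 mm farther to -x, latched at about -91.5. Outer face 24 mm to -x of the origin. On its top: the steel keeper, its lip 26 mm wide, 12 mm high.
- keeper (a point): Seat of the bail's bar on the lid: on the outer (-x) side of the lip, bar axis 5 mm above the lid's top. The lip's outer face is 3 to 4 mm to +x of this point and its top leans over it to -x, so the bar must pass over the lip (axis at least 16 mm above the lid's top) and come down some 5 to 10 mm outside this point; pressing the lever then draws it back to +x against the lip.
- lid_push (a point): Point on the middle of the lid's outer face, 20 mm below its top: a good place to push the lid to +x.
- lever: Red lever. Origin: on its hinge, along the case's y, at x = -68.5, y = 0, z = 101 mm in case axes. Its own x runs along the handle. Angle 0: handle level, pointing to the case's +x; it opens up and over towards -x (to 2.1 rad). Handle 22 mm wide, 10 to 80 mm from the hinge, upper face at z = 12, underside at z = 7 mm. Stiff hinge (0.09 N m): stays where left; no snap. Dead centre at 0.16 rad.
- lever_tip (a point): Middle of the handle's upper face, 75 mm from the hinge: near the handle's end, press here. Latching takes only some 3 to 8 N here until the stop is met; then the force climbs steeply.
- bail: Wire stirrup, 54 mm wide, hinged (axis y) on the lever 14 mm from the lever's hinge towards the handle; origin there. Its -x runs along the wires to the bar, 50.4 mm away. 40 g, swings freely; starts upright on its end stop, which turns with the lever. Raise the handle near upright (push its end to -x) and the bail tips over and drops outside the lip; with the lever low the bar falls short of it.
- bail_bar (a point): Middle of the bail's bar, a round rod 6 mm in diameter and 54 mm long, along y.
- bail_knob (a point): Middle of the bail's black grip roller: a cylinder 16 mm in diameter, 56 mm long along y, carried at its ends by two wires (50 mm free between them). One finger on either side in x can guide it; it turns between them as the bail swings. In bail axes it is 14 mm beyond the bar (-x) and 36 mm to +z of it; with the bar seated, 33 to 40 mm over the lid's top.
- stop: Screw foot, 22 x 22 x 4 mm, on the case's top under the handle, 60 mm from the lever's hinge; origin at its underside. Carries a rubber pad (16 mm in diameter, about 12 N per mm) on a screw: the pad's top is 7 to 21 mm above the case's top, different each time, not measured. Home is where the handle presses on the pad (lever at -0.19 to 0.06 rad) and stays so. At most 20 N on it.
- coil: Bystander: copper coil on a black bobbin, 64 mm in diameter, 62 mm high; origin at its underside.
- meter: Bystander: yellow hand meter, 75 x 150 x 34 mm; origin at its underside.
- driver: Bystander: screwdriver, 190 mm long, lying; origin at its underside.
- flux_jar: Bystander: amber jar, 48 mm in diameter, 55 mm high; origin at its underside.
- parts_tray: Bystander: blue tray, 90 x 130 x 30 mm; origin at its underside.
- adapter: Bystander: brass adapter, 22 mm in diameter, 32 mm high, standing on the case's top behind the lever; origin at its underside.
- heatsink: Bystander: finned aluminium heat sink, 50 x 60 x 30 mm, beside the case; origin at its underside.

How it is judged:
By the outcome, as a careful person would: the job done as asked, in the order asked, and still so for the second after the job is handed in, with the robot touching nothing.
It also fails if it takes over 64 s, if anything falls off the work surface, if the arm or the gripper's body presses on something with over 40 N, if the wrist force passes 120 N, or if a joint passes its speed limit or range.

ROBOT

A 6-joint arm with a two-finger parallel gripper is mounted at the origin on the work surface. World frame = base frame: x ahead of the robot, y to its left, z up, the work surface at z = 0. Lengths are in m, angles in rad, forces in N, time in s.
With the tool pointing down it reaches from about 0.35 to 0.725 m from the base axis. Payload 6 kg.
Tool frame: the origin (TCP) lies midway between the tips of the shut fingers; the grasp point (between the pads) lies 19 mm behind it; x points along the fingers, y is the direction in which the jaws open and shut, and the axes are right-handed (so a half turn about x gives the same grasp; the last joint's range is limited). The gripper opens to 85 mm and grips with 20 to 120 N. Pads are 22 mm wide; open, the fingers measure 114 mm over their backs; the gripper's body (76 mm by 85 mm) begins 54 mm behind the grasp point. The pads swing forward as they close: fully open they stand 13 mm farther back than shut.
Start: joints at [-0.981, 0.04, 0.085, 0, -1.615, -0.334], TCP at [0.152, -0.58, 0.231] pointing down, gripper open.
Joint ranges: [-2.56, 2.56], [-1.29, 2.01], [-1.08, 1.49], [-3.29, 1.98], [-2.81, -0.18], [-2.99, 2.99]. Speed limits (rad/s): [2.57, 2.57, 3.01, 3.14, 3.14, 3.14].

INTERFACE

Orientations are given as [roll, pitch, yaw] about the fixed x, y, z axes, in that order (R = Rz(yaw) Ry(pitch) Rx(roll)).
In Python, from bench import env, imaging gives the robot as it stands.
- The arm moves only by the shell command python3 -m creep 'ROWS' [FORCE]. ROWS is JSON, a list that holds one entry, the list of rows, each a list of 7 numbers: the turn, a rotation vector about the tool's x, y, z in degrees, then the shift along the tool's x, y, z in cm, then the opening, from 0 (shut) to 1 (fully open). A call has 1 to 10 rows; each row shifts and turns the pose as measured when the row begins, along the tool's axes as they then stand; what a row does not reach is not made up. A row lasts 1/8 s, in which the tool goes at most 62.5 mm and 10.7 degrees, less where a joint would pass 70% of its speed; a pose out of reach is approached as far as the arm can. A call is refused whole if a number of a shift passes 6.25 or a number of a turn 10.7, either way. A call with a gripper value outside its range is refused whole. The fingers move at their own pace and stop on an object; FORCE is the grip in N (left out, the last holds). Time passes only in rows, so rows that do not move let the fingers close. It gives the time, the measured TCP pose, the force and the opening at its end, in the units of the state.
- env.get_state(): the state, without advancing time (a new reading comes with each control period).
- imaging.get_image(name): name is "scene" or "top" or "wrist"; returns a dict with "frame" (420x560x3 uint8, red, green, blue), "range_z" (420x560 float32, m along the optical axis (not along the pixel's ray), 0 where there is no reading), "intrinsics" (3x3 intrinsics, pixels), "k1" (the pictures are not rectified: a ray, as slopes to the right and down, at radius r is drawn at 1 + k1 r^2 times it, then the intrinsics apply), "pose" (4x4, takes a point from camera to world coordinates). Camera axes: x right, y down, z forward; pixel columns grow to the right and rows downward; lengths in m; the calibration is good to about 2 mm. A picture is of the moment at which its call begins.
- env.hand_in(): hands the job in, once; it reports no verdict.
The state is a dict: "clock": time; "joint_positions": joint angles; "joint_velocities": joint speeds; "joint_torque": joint torques, N m; "tcp_pos": TCP position; "orientation": TCP orientation; "wrist_force": force on the tool from outside, world axes, zero at the start; "ft_torque": the same for the moment, N m; "opening": finger opening in m.
Only numpy, scipy, OpenCV 4.12 (cv2) and the standard library are available. Lean on these libraries where they do the work, as an engineer would, in place of code of your own. Each camera call takes 0.05 s, during which the arm holds its last target.

## Working session

There is one attempt and no reset: what is moved stays moved. The work goes in short steps, Python scripts to look and compute and a shell command to move; the robot and the scene stay as the last step left them, time stands still between calls to the robot, and variables do not carry over. Pictures are saved under pics/ and viewed, and the job is handed in when it is done.

```bash
ls; mkdir -p pics; python3 - <<'E'
from bench import env, imaging
import cv2
s=env.get_state()
for k,v in s.items(): print(k,v)
for n in ["scene","top","wrist"]:
    d=imaging.get_image(n); cv2.imwrite(f"pics/{n}0.png",d["frame"][:,:,::-1])
    print(n,d["intrinsics"].tolist(),d["k1"]); print(d["pose"].round(4).tolist())
E
```

```text
pics
clock 0.0
joint_positions [-9.81307473e-01  4.08078088e-02  8.38190465e-02 -4.51037438e-04
 -1.61551344e+00 -3.33708199e-01]
joint_velocities [ 0.0010984  -0.00056958  0.00017689  0.00036436 -0.00122301 -0.00105811]
joint_torque [-3.53825180e-04 -3.68204856e+01  3.47401679e+01  6.93184957e+00
 -5.34093298e-03 -3.42363262e-05]
tcp_pos [ 0.15179699 -0.58014058  0.23028815]
orientation [1.64624477 1.56903194 1.90204521]
wrist_force [ 0.26661997 -0.60753679  0.13120238]
ft_torque [-0.00183356 -0.05363773 -0.01021684]
opening 0.08555776975908559
scene [[410.31489555857655, 0.0, 275.7350924540114], [0.0, 410.31489555857655, 208.60237428513372], [0.0, 0.0, 1.0]] 0.02394907464160018
[[0.5183, 0.6756, -0.5243, 1.0532], [0.8551, -0.3992, 0.3309, -0.3637], [0.0143, -0.6198, -0.7846, 0.8835], [0.0, 0.0, 0.0, 1.0]]
top [[435.3745630719858, 0.0, 273.95978755842964], [0.0, 435.3745630719858, 210.87937225110738], [0.0, 0.0, 1.0]] -0.11328723923548094
[[0.011, -0.9921, 0.1253, 0.3855], [-0.9999, -0.0097, 0.0114, -0.0348], [-0.0101, -0.1254, -0.9921, 1.16], [0.0, 0.0, 0.0, 1.0]]
wrist [[376.5613916696275, 0.0, 274.0404309570996], [0.0, 376.5613916696275, 209.88534591810208], [0.0, 0.0, 1.0]] -0.05006126309658599
[[-0.2518, 0.9201, 0.2999, 0.0746], [0.9678, 0.2389, 0.0798, -0.6011], [0.0018, 0.3103, -0.9506, 0.3735], [0.0, 0.0, 0.0, 1.0]]
```

View pics/scene0.png

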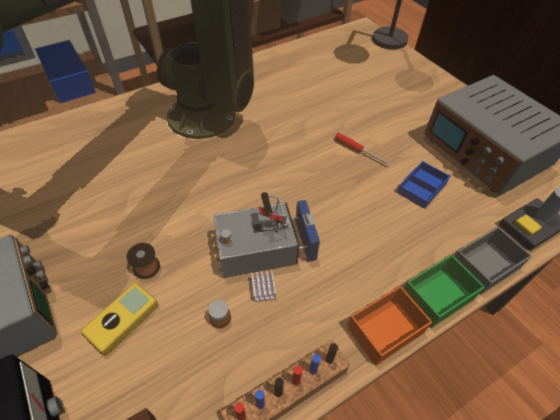

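View pics/top0.png

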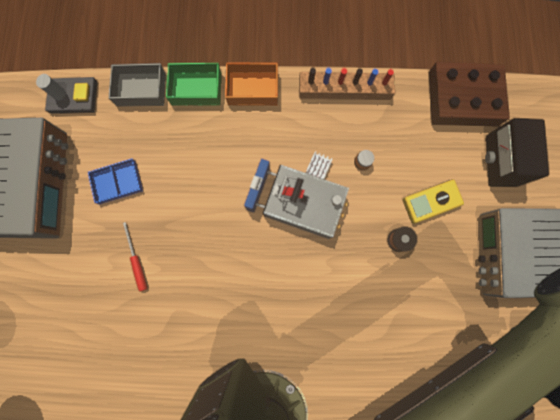

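The case is at about (305,200) in the top view, with its blue lid on the left (+y) at (257,185). The arm is clear of it. Next I'll zoom in.

```bash
cat > h.py <<'E'
import numpy as np, cv2
from bench import env, imaging
def cast(d,px,z=None):
    K=d["intrinsics"];u=(np.array(px,float)-[K[0,2],K[1,2]])/K[0,0]
    rd=np.hypot(*u);r=rd
    for _ in range(20): r=rd/(1+d["k1"]*r*r)
    u=u*(r/rd if rd>0 else 1); ray=d["pose"][:3,:3]@np.array([u[0],u[1],1]);o=d["pose"][:3,3]
    if z is None: return o,ray
    return o+ray*(z-o[2])/ray[2]
def depthpt(d,px):
    z=d["range_z"][int(round(px[1])),int(round(px[0]))];o,r=cast(d,px);return o+r*z
def proj(d,P):
    T=np.linalg.inv(d["pose"]);p=T[:3,:3]@np.array(P)+T[:3,3];u=p[:2]/p[2];r=np.hypot(*u)
    u=u*(1+d["k1"]*r*r);K=d["intrinsics"];return u*K[0,0]+[K[0,2],K[1,2]]
def crop(d,x0,x1,y0,y1,f,name):
    im=cv2.resize(d["frame"][y0:y1,x0:x1,::-1],None,fx=f,fy=f,interpolation=cv2.INTER_CUBIC);cv2.imwrite(name,im)
E
python3 - <<'E'
from h import *
t=imaging.get_image("top");s=imaging.get_image("scene")
crop(t,235,365,145,245,6,"pics/t1.png");crop(s,200,330,185,285,6,"pics/s1.png")
E
```

```text
(no output)
```

View pics/t1.png

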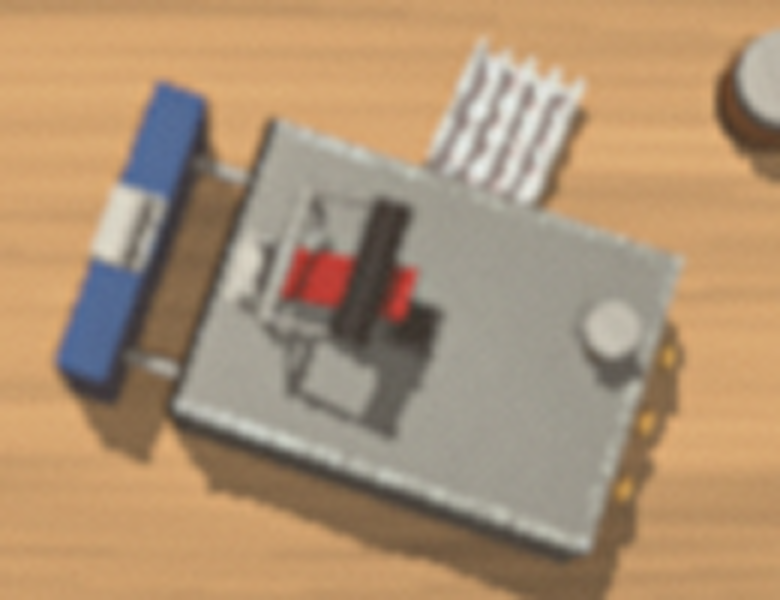

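View pics/s1.png

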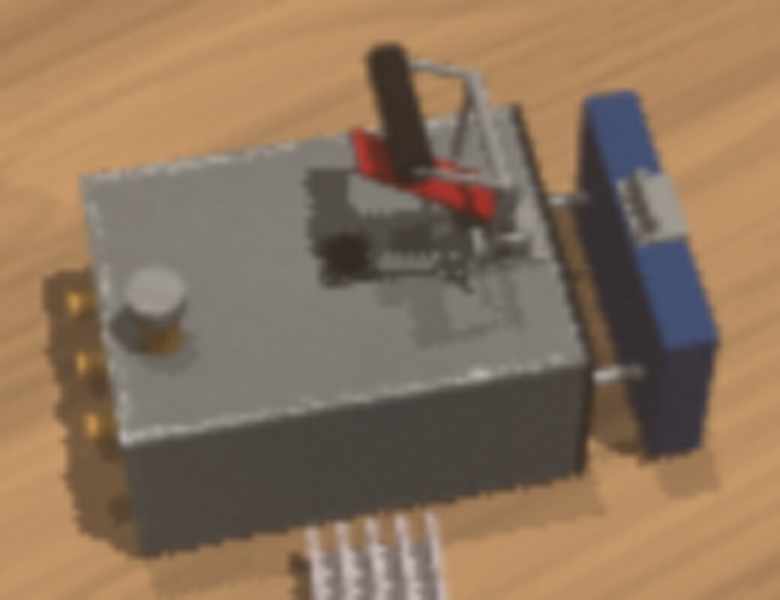

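The lid is open by about 45 px in this crop. The bail is upright, with the black roller tilted at (372,270), and the red lever is raised. Next I'll measure the case from its four top corners in both views.

```bash
python3 - <<'E'
from h import *
t=imaging.get_image("top");s=imaging.get_image("scene")
ct=[cast(t,(235+x/6,145+y/6),.09) for x,y in [(272,120),(682,262),(585,552),(175,412)]]
cs=[cast(s,(200+x/6,185+y/6),.09) for x,y in [(585,360),(120,440),(85,178),(518,105)]]
obj=np.array([[-.09,-.065],[.09,-.065],[.09,.065],[-.09,.065]]) # guess order
for c in (ct,cs):
    c=np.array(c)[:,:2];print(c.round(4).tolist())
    print([np.linalg.norm(c[i]-c[(i+1)%4]).round(4) for i in range(4)])
    m=c.mean(0);x=(c[1]+c[2]-c[0]-c[3]);y=(c[3]+c[2]-c[0]-c[1]); print(m, np.arctan2(x[1],x[0]),np.arctan2(y[1],y[0]))
# lid top corners 
lt=[cast(t,(235+x/6,145+y/6),.084) for x,y in [(162,82),(208,100),(118,385),(60,362)]]
ls=[cast(s,(200+x/6,185+y/6),.084) for x,y in [(585,97),(640,93),(716,340),(662,350)]]
print(np.array(lt).round(4).tolist());print(np.array(ls).round(4).tolist())
R=env.get_state();print(R["orientation"])
E
```

```text
[[0.637, -0.0373], [0.5784, -0.2085], [0.4572, -0.1673], [0.5134, 0.0017]]
[np.float64(0.181), np.float64(0.128), np.float64(0.1781), np.float64(0.1296)]
[ 0.54652255 -0.1028703 ] -1.896293730619498 2.8252097851202813
[[0.64, -0.0413], [0.581, -0.2104], [0.463, -0.1675], [0.5199, 0.0038]]
[np.float64(0.1791), np.float64(0.1255), np.float64(0.1805), np.float64(0.1283)]
[ 0.55095415 -0.10385907] -1.8989119194207995 2.7879231098670343
[[0.6545, 0.0093, 0.084], [0.6468, -0.0102, 0.084], [0.5252, 0.0257, 0.084], [0.5346, 0.0501, 0.084]]
[[0.5265, 0.0331, 0.084], [0.5365, 0.0543, 0.084], [0.6551, 0.0102, 0.084], [0.6482, -0.0106, 0.084]]
[1.74835652 1.5703418  2.00416773]
```

```bash
cat >> h.py <<'E'
from scipy.spatial.transform import Rotation as Ro
C=np.array([.5487,-.1034,0]);YAW=-1.898
RC=Ro.from_euler('z',YAW).as_matrix()
def c2w(p): return C+RC@(np.array(p,float)/1000)
def w2c(p): return RC.T@(np.array(p)-C)*1000
def st():
    s=env.get_state();R=Ro.from_euler('xyz',s["orientation"]).as_matrix();return s,s["tcp_pos"],R
def plan(target_case_mm, ysign=None):
    s,p,R=st()
    x=np.array([0,0,-1.]);y=ysign*RC[:,0];G=np.stack([x,y,np.cross(x,y)],1)
    rv=Ro.from_matrix(R.T@G).as_rotvec(degrees=True)
    print("clock",round(s["clock"],2),"tcp case mm",w2c(p).round(1),"rotvec deg",rv.round(2),"shift tool cm",(R.T@(c2w(target_case_mm)-p)*100).round(2),"in goal frame",(G.T@(c2w(target_case_mm)-p)*100).round(2))
    print("F case",(RC.T@s["wrist_force"]).round(2),"q",s["joint_positions"].round(2),"open",round(s["opening"],4))
E
python3 - <<'E'
from h import *
plan((-200,0,150),1);plan((-200,0,150),-1)
t=imaging.get_image("top");s=imaging.get_image("scene")
lt=[w2c(cast(t,(235+x/6,145+y/6),.09)) for x,y in [(162,82),(208,100),(118,385),(60,362)]]
ls=[w2c(cast(s,(200+x/6,185+y/6),.09)) for x,y in [(585,97),(640,93),(716,340),(662,350)]]
print(np.array(lt).round(1).tolist());print(np.array(ls).round(1).tolist())
# stereo points (top crop px, scene crop px)
def tri(a,b):
    o1,r1=cast(t,(235+a[0]/6,145+a[1]/6));o2,r2=cast(s,(200+b[0]/6,185+b[1]/6))
    A=np.stack([r1,-r2],1);k=np.linalg.lstsq(A,o2-o1,rcond=None)[0]
    p=o1+r1*k[0];q=o2+r2*k[1];return w2c((p+q)/2).round(1),round(np.linalg.norm(p-q)*1000,1)
print("roller far/near ends",tri((393,205),(408,165)),tri((352,335),(385,52)))
print("handle end",tri((412,290),(358,150)))
print("adapter",tri((612,328),(155,295)))
E
```

```text
clock 0.35 tcp case mm [ 579.2 -222.5  231. ] rotvec deg [-1.466e+02  3.000e-02 -2.000e-02] shift tool cm [ 8.12 52.8  61.48] in goal frame [  8.1  -77.92 -22.25]
F case [-0.01 -0.15  0.5 ] q [-0.98  0.04  0.08 -0.   -1.62 -0.33] open 0.0856
clock 0.35 tcp case mm [ 579.2 -222.5  231. ] rotvec deg [ 3.34e+01 -1.00e-02 -2.00e-02] shift tool cm [ 8.12 52.8  61.48] in goal frame [ 8.1  77.92 22.25]
F case [-0.01 -0.15  0.5 ] q [-0.98  0.04  0.08 -0.   -1.62 -0.33] open 0.0856
[[-140.0, 62.6, 90.0], [-119.2, 61.6, 90.0], [-114.2, -64.4, 90.0], [-140.1, -63.3, 90.0]]
[[-120.6, -60.2, 90.0], [-143.6, -57.6, 90.0], [-140.1, 68.0, 90.0], [-118.4, 68.1, 90.0]]
roller far/near ends (array([-28.5,  26.4, 177.7]), np.float64(2.8)) (array([-28.8, -26.3, 179.9]), np.float64(1.1))
handle end (array([-12.8,   1.2, 159. ]), np.float64(0.9))
adapter (array([ 69.2,  20.8, 116.2]), np.float64(0.2))
```

The lid's inner face is at about x=-118 (outer -141). The handle end is at about (-13, 0, 159), so the lever is at roughly 0.8 rad. Now I'll turn the tool and travel to outside the lid.

```bash
python3 -m creep '[[[10.7,0,0,0,0,0,0],[10.7,0,0,0,0,0,0],[10.7,0,0,0,0,0,0],[1.3,0,0,0,0,0,0],[0,0,0,0,6,1.7,0],[0,0,0,0,6,1.7,0],[0,0,0,0,6,1.7,0],[0,0,0,0,6,1.7,0],[0,0,0,0,6,1.7,0],[0,0,0,0,6,1.7,0]]]' 30; python3 -c "
from h import *
plan((-195,0,150),-1)"
```

```text
clock: 1.7
tcp_pos: [0.3643, -0.2709, 0.2298]
orientation: [1.831, 1.569, 1.508]
wrist_force: [1.4, -0.7, -0.2]
opening: 0.0002
clock 1.7 tcp case mm [ 217.9 -120.8  229.8] rotvec deg [ 0.29 -0.03 -0.12] shift tool cm [ 8.06 41.21 12.29] in goal frame [ 7.98 41.29 12.08]
F case [ 0.16  1.58 -0.25] q [-0.19 -0.36 -0.27 -0.   -1.66 -1.7 ] open 0.0002
```

```bash
python3 -m creep '[[[0,0,0,0,5.9,1.73,0],[0,0,0,0,5.9,1.73,0],[0,0,0,0,5.9,1.73,0],[0,0,0,0,5.9,1.73,0],[0,0,0,0,5.9,1.73,0],[0,0,0,0,5.9,1.73,0],[0,0,0,0,5.9,1.73,0],[0,0,0,3,0,0,0],[0,0,0,0,0,0,0]]]'; python3 -c "
from h import *
plan((-175,0,60),-1)
d=imaging.get_image('wrist');cv2.imwrite('pics/w2.png',d['frame'][:,:,::-1])
d=imaging.get_image('top');crop(d,205,365,125,245,5,'pics/t2.png')"
```

```text
clock: 2.82
tcp_pos: [0.6087, 0.0971, 0.2013]
orientation: [0.593, 1.566, 0.31]
wrist_force: [0.1, 0.1, 1.8]
opening: 0.0002
clock 2.83 tcp case mm [-209.1   -7.6  201.3] rotvec deg [ 2.51  0.21 -0.15] shift tool cm [14.13 -3.48  0.56] in goal frame [14.13 -3.41  0.76]
F case [-0.11  0.06  1.77] q [ 0.48  0.08  0.07  0.   -1.56 -2.34] open 0.0002
```

View pics/w2.png

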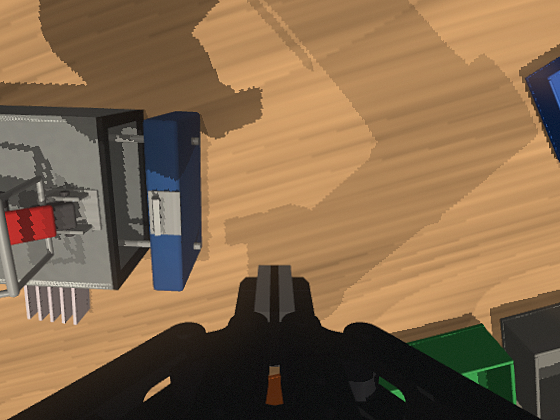

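View pics/t2.png

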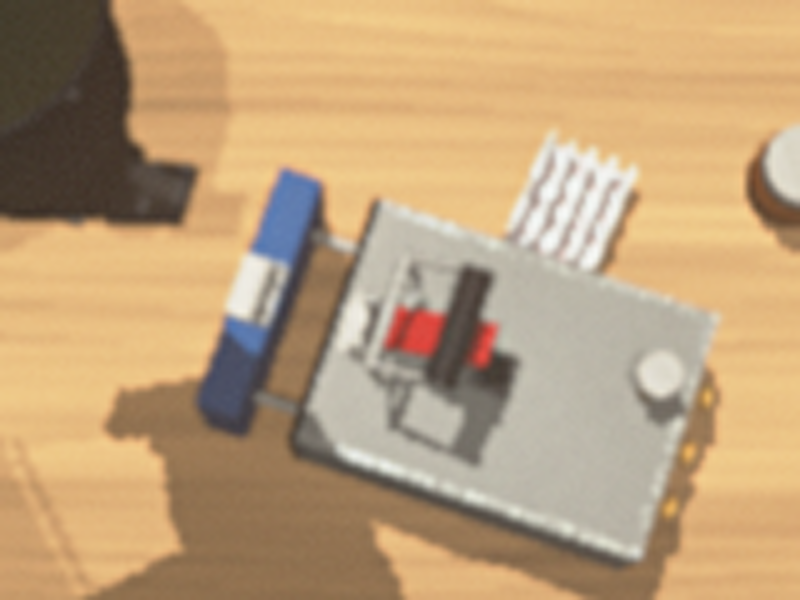

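The wrist view shows the shut fingertips at (275,270), outside the lid at (178,200). Now I'll straighten the tool, go down, and approach.

```bash
python3 -m creep '[[[2.5,0.2,0,0,0,0.4,0],[0,0,0,5.5,0,0.4,0],[0,0,0,5.5,0,0,0],[0,0,0,3,0,0,0],[0,0,0,0,-1.5,0,0],[0,0,0,0,-1,0,0]]]'; python3 -c "
from h import *
plan((-175,0,60),-1)
d=imaging.get_image('wrist');cv2.imwrite('pics/w3.png',d['frame'][:,:,::-1])"
```

```text
clock: 3.68
tcp_pos: [0.6158, 0.067, 0.0743]
orientation: [0.688, 1.545, 0.348]
wrist_force: [-0.5, -0.4, 0.1]
opening: -0.0001
clock 3.67 tcp case mm [-182.9    8.8   74.3] rotvec deg [-0.73  1.16 -0.94] shift tool cm [ 1.4  -0.83 -0.89] in goal frame [ 1.43 -0.79 -0.88]
F case [ 0.5  -0.36  0.15] q [ 0.43  0.11 -0.13  0.   -1.3  -2.34] open -0.0001
```

View pics/w3.png

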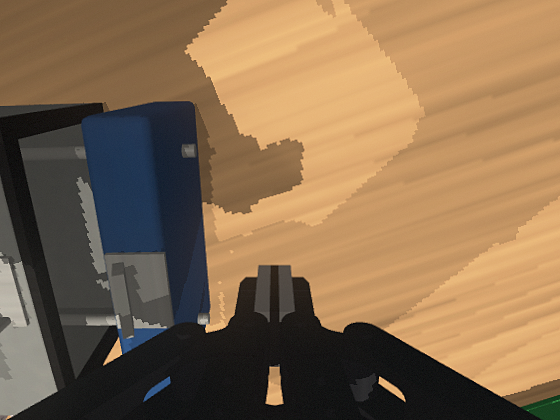

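The fingers are about 30 px clear of the lid's outer face. I'll creep in, watching the force.

```bash
python3 -m creep '[[[-0.7,1.2,-0.9,1.2,0,-0.9,0],[0,0,0,0,-0.8,0,0],[0,0,0,0,-0.6,0,0],[0,0,0,0,-0.5,0,0],[0,0,0,0,-0.4,0,0],[0,0,0,0,0,0,0]]]'; python3 -c "
from h import *
plan((-175,0,62),-1)"
```

```text
clock: 4.47
tcp_pos: [0.6005, 0.0465, 0.0653]
orientation: [0.967, 1.567, 0.639]
wrist_force: [0.7, -0.6, 0.4]
opening: 0.0001
clock 4.47 tcp case mm [-158.6    0.8   65.3] rotvec deg [-0.06  0.14 -0.2 ] shift tool cm [ 0.33  1.64 -0.09] in goal frame [ 0.33  1.64 -0.08]
F case [0.3  0.88 0.36] q [ 0.41  0.09 -0.17 -0.   -1.31 -2.31] open 0.0001
```

```bash
python3 -m creep '[[[0,0,0,0,-0.4,0,0],[0,0,0,0,-0.4,0,0],[0,0,0,0,-0.3,0,0],[0,0,0,0,0,0,0]]]'; python3 -c "
from h import *
plan((-175,0,62),-1)"
```

```text
clock: 4.97
tcp_pos: [0.5972, 0.0368, 0.0653]
orientation: [1.085, 1.564, 0.758]
wrist_force: [0.7, 1.3, -0.1]
opening: 0.0001
clock 4.97 tcp case mm [-148.4    0.8   65.3] rotvec deg [-0.01  0.18 -0.33] shift tool cm [ 0.35  2.66 -0.09] in goal frame [ 0.33  2.66 -0.08]
F case [-1.5   0.24 -0.05] q [ 0.39  0.08 -0.18 -0.   -1.31 -2.29] open 0.0001
```

```bash
python3 -m creep '[[[0,0,0,0,-0.3,0,0],[0,0,0,0,-0.3,0,0],[0,0,0,0,0,0,0]]]'; python3 -c "
from h import *
plan((-175,0,62),-1)"
```

```text
clock: 5.35
tcp_pos: [0.5952, 0.0309, 0.0653]
orientation: [1.094, 1.564, 0.767]
wrist_force: [-0.2, 2.2, -0.1]
opening: -0.0002
clock 5.35 tcp case mm [-142.1    0.8   65.3] rotvec deg [-0.    0.18 -0.34] shift tool cm [ 0.35  3.29 -0.08] in goal frame [ 0.33  3.29 -0.08]
F case [-2.   -0.91 -0.12] q [ 0.39  0.07 -0.19 -0.   -1.31 -2.28] open -0.0002
```

```bash
python3 -m creep '[[[0,0,0,0,-0.3,0,0],[0,0,0,0,-0.3,0,0],[0,0,0,0,-0.2,0,0],[0,0,0,0,0,0,0]]]'; python3 -c "
from h import *
plan((-175,0,62),-1)
d=imaging.get_image('wrist');cv2.imwrite('pics/w4.png',d['frame'][:,:,::-1])"
```

```text
clock: 5.85
tcp_pos: [0.5924, 0.0229, 0.0653]
orientation: [1.097, 1.564, 0.77]
wrist_force: [0.7, 2.2, -0.7]
opening: 0.0
clock 5.85 tcp case mm [-133.6    0.8   65.3] rotvec deg [-0.    0.18 -0.36] shift tool cm [ 0.36  4.13 -0.09] in goal frame [ 0.33  4.14 -0.08]
F case [-2.31 -0.07 -0.65] q [ 0.37  0.06 -0.2  -0.   -1.31 -2.27] open 0.0
```

View pics/w4.png

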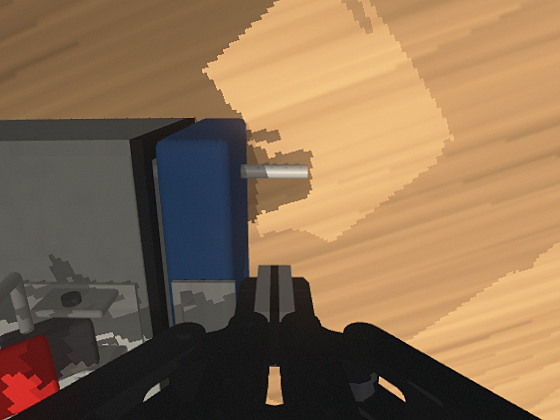

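The finger is on the lid at (247,290), with a gap of about 8 mm left to the black seal at (155,200). I'll take small steps.

```bash
python3 -m creep '[[[0,0,0,0,-0.2,0,0],[0,0,0,0,-0.2,0,0],[0,0,0,0,0,0,0]]]'; python3 -c "
from h import *
plan((-175,0,62),-1)"
```

```text
clock: 6.28
tcp_pos: [0.5913, 0.0195, 0.0653]
orientation: [1.126, 1.563, 0.799]
wrist_force: [0.4, 3.2, -0.3]
opening: 0.0004
clock 6.28 tcp case mm [-130.     0.8   65.3] rotvec deg [ 0.02  0.19 -0.41] shift tool cm [ 0.36  4.49 -0.08] in goal frame [ 0.33  4.5  -0.08]
F case [-3.15 -0.64 -0.29] q [ 0.37  0.06 -0.2  -0.   -1.31 -2.27] open 0.0004
```

```bash
python3 -m creep '[[[0,0,0,0,-0.1,0,0],[0,0,0,0,-0.1,0,0],[0,0,0,0,0,0,0]]]'; python3 -c "
from h import *
plan((-175,0,62),-1)"
```

```text
clock: 6.65
tcp_pos: [0.5913, 0.0194, 0.0654]
orientation: [1.184, 1.559, 0.858]
wrist_force: [0.7, 1.7, -0.6]
opening: -0.0
clock 6.65 tcp case mm [-129.9    0.8   65.4] rotvec deg [ 0.08  0.24 -0.6 ] shift tool cm [ 0.38  4.5  -0.08] in goal frame [ 0.34  4.51 -0.08]
F case [-1.82  0.07 -0.57] q [ 0.37  0.06 -0.2  -0.01 -1.3  -2.26] open -0.0
```

```bash
python3 -m creep '[[[0,0,0,0,-0.1,0,0],[0,0,0,0,0,0,0]]]'; python3 -c "
from h import *
plan((-175,0,62),-1)"
```

```text
clock: 6.9
tcp_pos: [0.5913, 0.0193, 0.0654]
orientation: [1.203, 1.558, 0.878]
wrist_force: [0.7, 2.9, 0.1]
opening: -0.0002
clock 6.9 tcp case mm [-129.9    0.8   65.4] rotvec deg [ 0.11  0.27 -0.69] shift tool cm [ 0.39  4.51 -0.08] in goal frame [ 0.34  4.51 -0.08]
F case [-2.95 -0.25  0.09] q [ 0.37  0.05 -0.2  -0.01 -1.3  -2.26] open -0.0002
```

```bash
python3 -m creep '[[[0,0,0,0,-0.2,0,0],[0,0,0,0,-0.2,0,0],[0,0,0,0,0,0,0]]]'; python3 -c "
from h import *
plan((-175,0,62),-1)"
```

```text
clock: 7.28
tcp_pos: [0.5912, 0.0191, 0.0655]
orientation: [1.251, 1.551, 0.927]
wrist_force: [2.4, 3.7, 0.4]
opening: 0.0001
clock 7.28 tcp case mm [-129.7    0.9   65.5] rotvec deg [ 0.2   0.36 -1.09] shift tool cm [ 0.44  4.52 -0.07] in goal frame [ 0.35  4.53 -0.09]
F case [-4.29  1.06  0.35] q [ 0.36  0.05 -0.2  -0.01 -1.3  -2.26] open 0.0001
```

```bash
python3 -m creep '[[[0,0,0,0,-0.2,0,0],[0,0,0,0,-0.2,0,0]]]'; python3 -c "
from h import *
plan((-175,0,62),-1)"
```

```text
clock: 7.52
tcp_pos: [0.5911, 0.0186, 0.0656]
orientation: [1.265, 1.544, 0.943]
wrist_force: [2.1, 11.6, -0.5]
opening: -0.0001
clock 7.53 tcp case mm [-129.2    1.    65.6] rotvec deg [ 0.29  0.46 -1.46] shift tool cm [ 0.48  4.57 -0.08] in goal frame [ 0.36  4.58 -0.1 ]
F case [-11.63  -1.75  -0.51] q [ 0.36  0.05 -0.21 -0.02 -1.3  -2.25] open -0.0001
```

```bash
python3 -m creep '[[[0,0,0,0,-0.25,0,0]]]'; python3 -c "
from h import *
plan((-175,0,62),-1)"
```

```text
clock: 7.65
tcp_pos: [0.5911, 0.0185, 0.0657]
orientation: [1.275, 1.54, 0.954]
wrist_force: [2.4, 12.1, -0.3]
opening: 0.0001
clock 7.65 tcp case mm [-129.     1.    65.7] rotvec deg [ 0.35  0.51 -1.7 ] shift tool cm [ 0.5   4.58 -0.07] in goal frame [ 0.37  4.6  -0.1 ]
F case [-12.21  -1.57  -0.31] q [ 0.36  0.04 -0.21 -0.02 -1.29 -2.25] open 0.0001
```

```bash
python3 - <<'E'
from h import *
d=imaging.get_image('wrist');cv2.imwrite('pics/w5.png',d['frame'][:,:,::-1])
d=imaging.get_image('top');crop(d,225,355,135,235,6,'pics/t5.png')
E
```

```text
(no output)
```

View pics/w5.png

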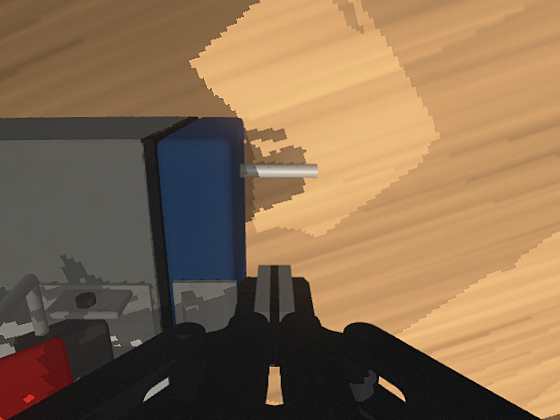

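View pics/t5.png

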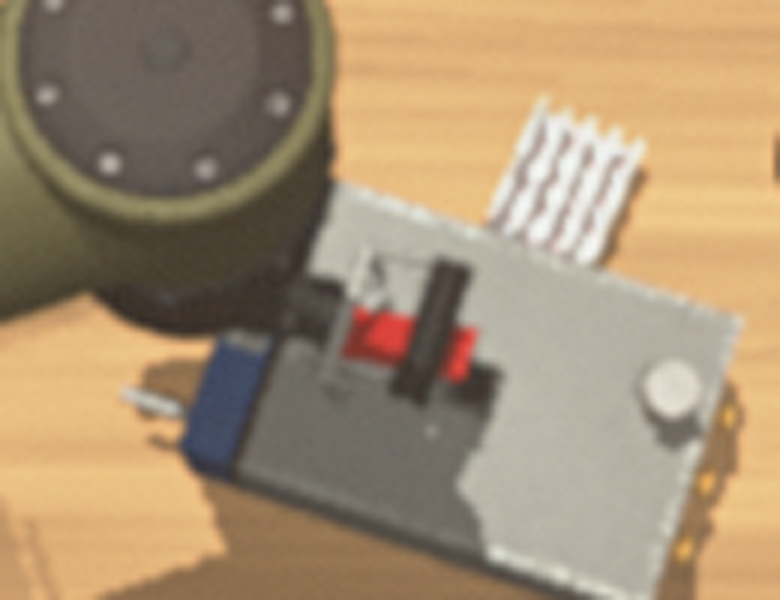

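Lid is against the seal: no gap at (160,220), and the force has climbed to 12 N. I'll back off, then go up and over to behind the handle.

```bash
python3 -m creep '[[[0,0,0,0,2,0,0],[0,0,0,0,2,0,0],[0,0.5,-1.7,-5.5,0,0,0],[0,0,0,-5.5,0,0,0],[0,0,0,-5.5,0,0,0],[0,0,0,-2,0,0,0],[0,0,0,0,0,0,0]]]'; python3 -c "
from h import *
plan((35,0,235),-1)"
```

```text
clock: 8.62
tcp_pos: [0.6035, 0.0581, 0.2552]
orientation: [-1.869, 1.557, -2.192]
wrist_force: [0.1, 0.0, -0.6]
opening: -0.0
clock 8.62 tcp case mm [-170.5   -0.   255.2] rotvec deg [ 0.28 -0.23  0.76] shift tool cm [  2.3  -20.52  -0.09] in goal frame [  2.02 -20.55   0.  ]
F case [-0.08  0.12 -0.61] q [ 0.43  0.07  0.16  0.01 -1.67 -2.32] open -0.0
```

```bash
python3 -m creep '[[[0,0,0.8,0,-5.5,0,0],[0,0,0,0,-5.5,0,0],[0,0,0,0,-5.5,0,0],[0,0,0,0,-4.5,0,0],[0,0,0,0,0,0,0]]]'; python3 -c "
from h import *
plan((35,0,150),-1)
d=imaging.get_image('wrist');cv2.imwrite('pics/w6.png',d['frame'][:,:,::-1])
d=imaging.get_image('top');crop(d,225,355,135,235,6,'pics/t6.png')
d=imaging.get_image('scene');crop(d,200,330,155,255,6,'pics/s6.png')
"
```

```text
clock: 9.25
tcp_pos: [0.5337, -0.1449, 0.2463]
orientation: [-2.758, 1.553, -3.078]
wrist_force: [0.2, 0.6, -0.5]
opening: 0.0001
clock 9.25 tcp case mm [ 44.1  -0.9 246.3] rotvec deg [ 0.39 -0.97  0.39] shift tool cm [9.62 0.98 0.26] in goal frame [9.63 0.91 0.09]
F case [-0.68 -0.01 -0.54] q [ 0.1  -0.07  0.01 -0.   -1.66 -1.99] open 0.0001
```

View pics/w6.png

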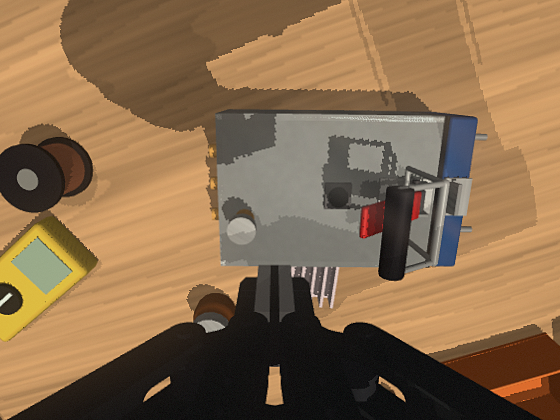

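View pics/s6.png

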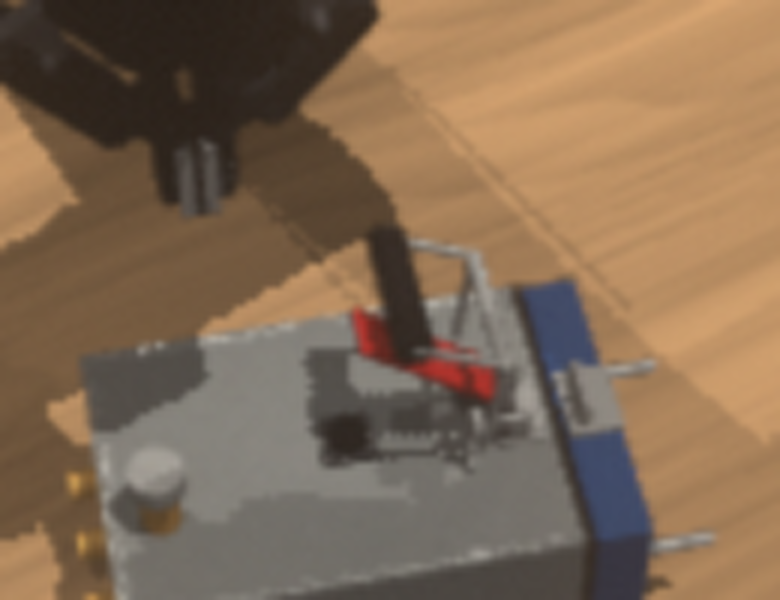

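The lid stays in, and the bail is upright with its roller over the handle. The stop pad shows at (338,197) in the wrist view. I'll tilt the tool 25° so the body stays clear of the roller.

```bash
python3 -m creep '[[[0.4,-1,9,0,0,0,0],[0,0,9,0,0,0,0],[0,0,8,0,0,0,0],[0,0,0,0,0,0,0]]]'; python3 -c "
from h import *
plan((25,0,150),-1)"
```

```text
clock: 9.9
tcp_pos: [0.5368, -0.1364, 0.2434]
orientation: [1.579, 1.111, 1.261]
wrist_force: [-0.1, 0.2, -0.1]
opening: 0.0001
clock 9.9 tcp case mm [ 35.1  -0.6 243.4] rotvec deg [  0.54  -0.34 -26.33] shift tool cm [ 8.82 -3.24  0.11] in goal frame [9.34 1.01 0.06]
F case [-0.16 -0.18 -0.09] q [-0.21 -0.05  0.11 -0.46 -1.67 -1.74] open 0.0001
```

```bash
python3 -m creep '[[[0,0,0,4,-1.6,0,0],[0,0,0,4.4,-1.6,0.1,0],[0,0,0,0,0,0,0]]]'; python3 -c "
from h import *
plan((10,0,148),-1)
d=imaging.get_image('wrist');cv2.imwrite('pics/w7.png',d['frame'][:,:,::-1])
d=imaging.get_image('scene');crop(d,200,330,155,255,6,'pics/s7.png')
"
```

```text
clock: 10.28
tcp_pos: [0.5412, -0.1261, 0.1516]
orientation: [1.58, 1.117, 1.267]
wrist_force: [0.4, 0.6, 0.3]
opening: -0.0003
clock 10.28 tcp case mm [ 23.9   0.2 151.6] rotvec deg [  0.78  -0.43 -25.99] shift tool cm [0.94 1.09 0.01] in goal frame [ 0.36  1.39 -0.02]
F case [-0.67  0.19  0.26] q [-0.18 -0.04 -0.04 -0.45 -1.51 -1.69] open -0.0003
```

View pics/w7.png

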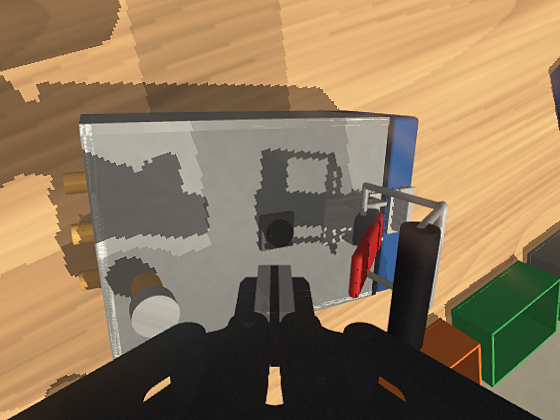

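View pics/s7.png

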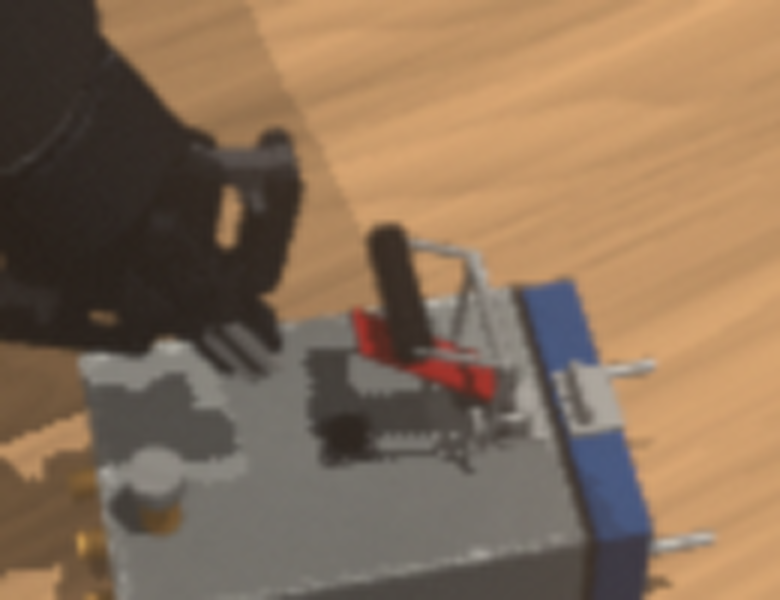

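The finger is behind and below the handle's end, with the red tip at (365,270) in the wrist view. I'll move in and push it toward -x.

```bash
python3 -m creep '[[[0,0,0,0.8,1,0,0],[0,0,0,0.6,0.9,0,0],[0,0,0,0,0,0,0]]]'; python3 -c "
from h import *
plan((-22,0,158),-1)"
```

```text
clock: 10.75
tcp_pos: [0.5529, -0.1038, 0.1579]
orientation: [1.543, 1.118, 1.234]
wrist_force: [-0.4, -1.0, 0.1]
opening: 0.0
clock 10.75 tcp case mm [ -0.9   4.1 157.9] rotvec deg [  1.03   0.47 -25.97] shift tool cm [ 0.91  1.91 -0.38] in goal frame [-0.01  2.11 -0.41]
F case [ 1.07 -0.07  0.11] q [-0.13 -0.05 -0.05 -0.45 -1.48 -1.73] open 0.0
```

```bash
python3 -c "
from h import *
d=imaging.get_image('wrist');cv2.imwrite('pics/w8.png',d['frame'][:,:,::-1])
d=imaging.get_image('scene');crop(d,200,330,155,255,6,'pics/s8.png')
plan((-22,0,158),-1)
"
```

```text
clock 10.85 tcp case mm [-1.000e-01  4.100e+00  1.577e+02] rotvec deg [  0.99   0.47 -25.95] shift tool cm [ 0.93  1.99 -0.38] in goal frame [-0.03  2.19 -0.41]
F case [-0.04  0.35 -0.38] q [-0.14 -0.05 -0.05 -0.44 -1.48 -1.73] open -0.0003
```

View pics/w8.png

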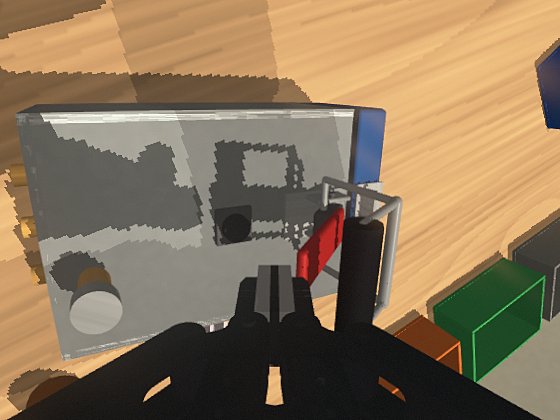

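View pics/s8.png

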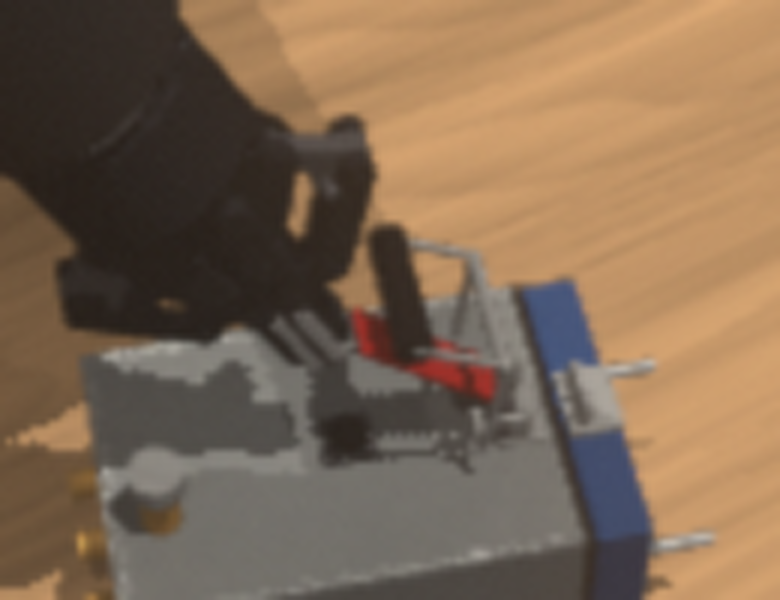

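The fingertip looks to have met the handle's end face and ridden up. I'll back off, go lower, and push from beneath.

```bash
python3 -m creep '[[[1,0.5,0,0,-1.4,-0.4,0],[0,0,0,1.4,-0.5,0,0],[0,0,0,0,0,0,0]]]'; python3 -c "
from h import *
plan((0,0,138),-1)"
```

```text
clock: 11.22
tcp_pos: [0.5444, -0.1153, 0.1346]
orientation: [1.585, 1.118, 1.257]
wrist_force: [-0.8, 0.7, -0.3]
opening: 0.0001
clock 11.22 tcp case mm [ 12.6  -0.3 134.6] rotvec deg [ -0.05  -0.36 -25.94] shift tool cm [0.25 1.29 0.03] in goal frame [-0.34  1.26  0.03]
F case [-0.46 -0.97 -0.31] q [-0.16 -0.04 -0.08 -0.45 -1.47 -1.71] open 0.0001
```

```bash
python3 -m creep '[[[0,0,0,0.4,1,0,0],[0,0,0,0.4,0.8,0,0],[0,0,0,0,0,0,0]]]'; python3 -c "
from h import *
plan((-22,0,155),-1)"
```

```text
clock: 11.6
tcp_pos: [0.5512, -0.0955, 0.1354]
orientation: [1.585, 1.118, 1.257]
wrist_force: [-0.7, -0.3, -0.8]
opening: -0.0003
clock 11.6 tcp case mm [ -8.3  -0.2 135.4] rotvec deg [ -0.06  -0.35 -25.91] shift tool cm [-1.17  2.09  0.01] in goal frame [-1.96  1.37  0.02]
F case [ 0.54 -0.51 -0.75] q [-0.12 -0.05 -0.08 -0.45 -1.45 -1.74] open -0.0003
```

```bash
python3 -m creep '[[[0,0,0,-0.4,0.7,0,0],[0,0,0,-0.4,0.7,0,0],[0,0,0,-0.4,0.7,0,0],[0,0,0,0,0,0,0]]]'; python3 -c "
from h import *
plan((-37,0,163),-1)
d=imaging.get_image('scene');crop(d,200,330,155,255,6,'pics/s9.png')"
```

```text
clock: 12.1
tcp_pos: [0.5561, -0.0815, 0.1573]
orientation: [1.583, 1.119, 1.256]
wrist_force: [-1.2, -0.2, 0.8]
opening: -0.0002
clock 12.1 tcp case mm [-23.1  -0.  157.3] rotvec deg [-1.00e-02 -3.20e-01 -2.59e+01] shift tool cm [ 0.1  1.5 -0. ] in goal frame [-0.57  1.39  0.  ]
F case [ 0.59 -1.09  0.82] q [-0.09 -0.06 -0.06 -0.44 -1.47 -1.78] open -0.0002
```

View pics/s9.png

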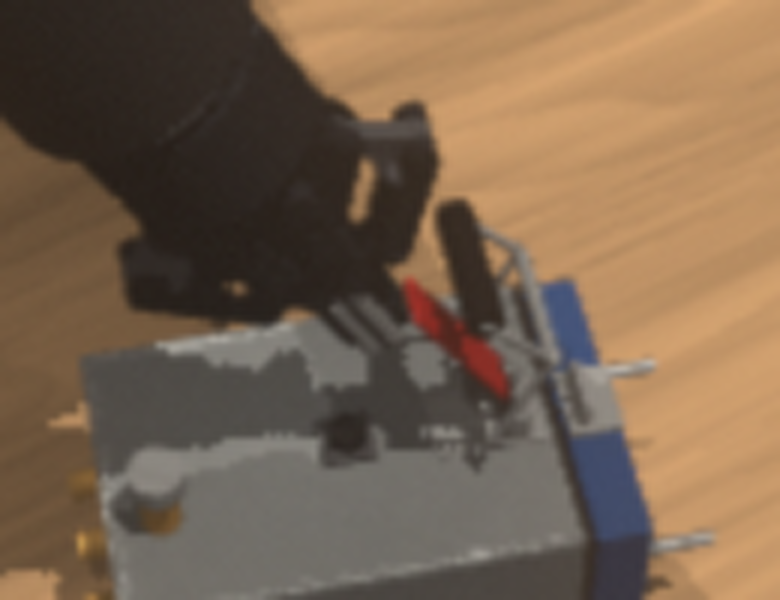

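The lever is rising, the finger sits beneath the handle, and the bail is following on its stop. I'll keep going.

```bash
python3 -m creep '[[[0,0,0,0.1,0.8,0,0],[0,0,0,0.1,0.8,0,0],[0,0,0,0,0,0,0]]]'; python3 -c "
from h import *
plan((-52,0,166),-1)
d=imaging.get_image('scene');crop(d,200,330,155,255,6,'pics/s10.png')"
```

```text
clock: 12.52
tcp_pos: [0.5611, -0.0663, 0.1624]
orientation: [1.585, 1.119, 1.257]
wrist_force: [-0.4, 0.3, 0.9]
opening: -0.0001
clock 12.53 tcp case mm [-39.1  -0.2 162.4] rotvec deg [ -0.05  -0.35 -25.9 ] shift tool cm [0.24 1.32 0.01] in goal frame [-0.36  1.29  0.02]
F case [-0.14 -0.45  0.87] q [-0.06 -0.06 -0.06 -0.44 -1.47 -1.82] open -0.0001
```

View pics/s10.png

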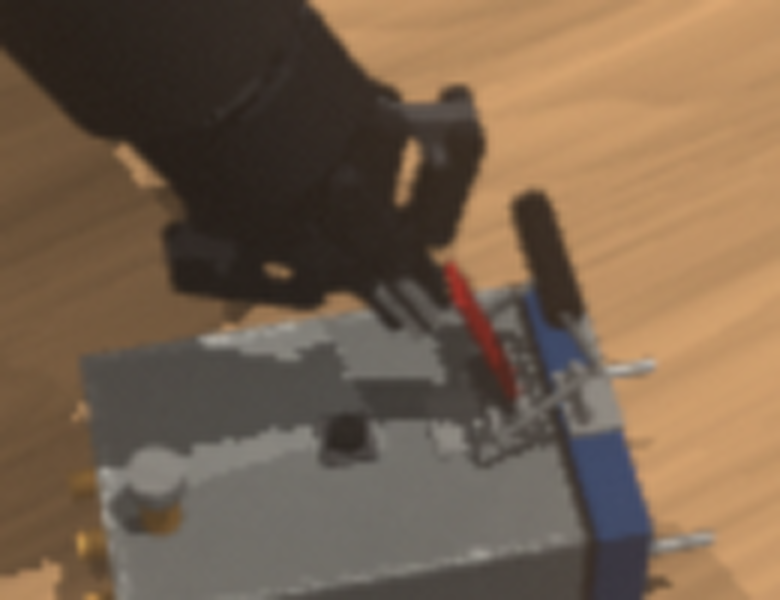

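The bail has tipped over and its bar is near the lip (585,390). Raising the lever further will carry the bar outward.

```bash
python3 -m creep '[[[0,0,0,0.2,0.7,0,0],[0,0,0,0.2,0.7,0,0],[0,0,0,0,0,0,0]]]'; python3 -c "
from h import *
plan((-62,0,166),-1)
d=imaging.get_image('scene');crop(d,200,330,155,255,6,'pics/s11.png')
d=imaging.get_image('wrist');cv2.imwrite('pics/w11.png',d['frame'][:,:,::-1])
d=imaging.get_image('top');crop(d,225,355,135,235,6,'pics/t11.png')"
```

```text
clock: 12.95
tcp_pos: [0.5659, -0.052, 0.1647]
orientation: [1.586, 1.119, 1.258]
wrist_force: [-0.4, 0.4, 0.9]
opening: 0.0001
clock 12.95 tcp case mm [-54.2  -0.2 164.7] rotvec deg [ -0.07  -0.38 -25.89] shift tool cm [0.22 0.76 0.02] in goal frame [-0.13  0.78  0.02]
F case [-0.3  -0.51  0.89] q [-0.03 -0.07 -0.05 -0.44 -1.46 -1.84] open 0.0001
```

View pics/s11.png

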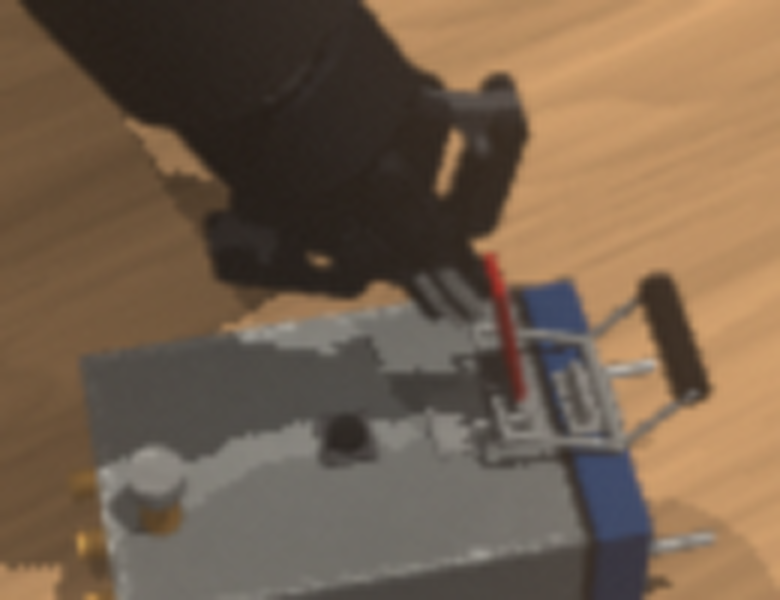

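View pics/w11.png

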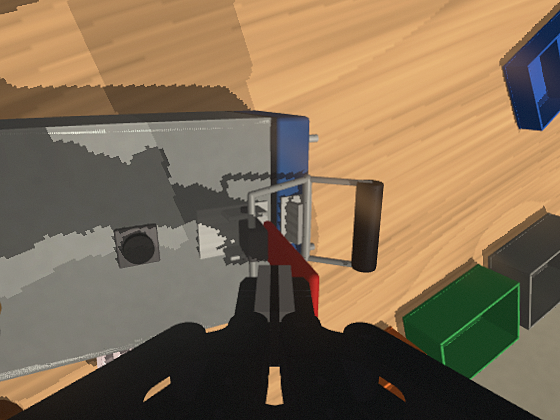

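View pics/t11.png

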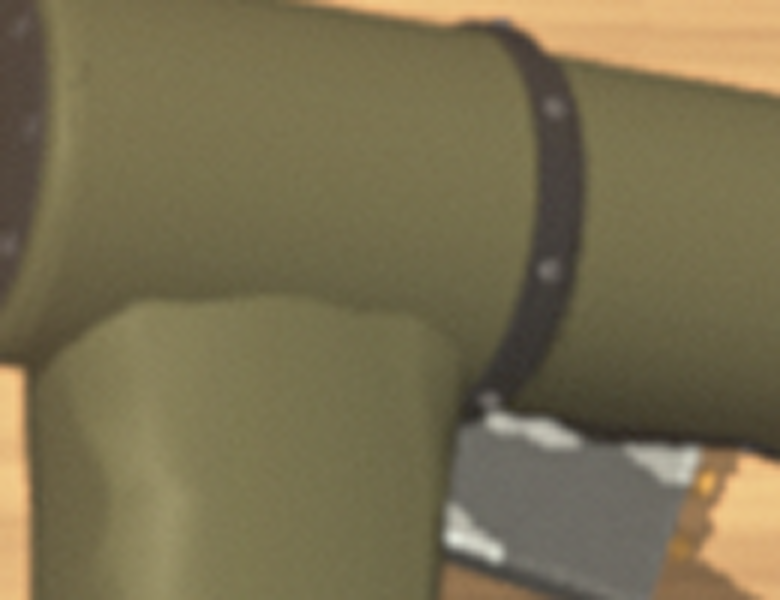

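The bar seems to be outside the lip: in the scene view it runs (597,350)-(620,440), with the lip at (575,400). I'll check its height by triangulation.

```bash
python3 - <<'E'
from h import *
s=imaging.get_image('scene');w=imaging.get_image('wrist')
crop(s,270,330,195,240,12,'pics/s12.png');crop(w,220,400,150,285,4,'pics/w12.png')
def tri(a,b):
    o1,r1=cast(w,a);o2,r2=cast(s,(200+b[0]/6,155+b[1]/6))
    k=np.linalg.lstsq(np.stack([r1,-r2],1),o2-o1,rcond=None)[0];p=o1+r1*k[0];q=o2+r2*k[1]
    return w2c((p+q)/2).round(1),round(np.linalg.norm(p-q)*1000,1)
print("roller ends",tri((372,182),(655,280)),tri((364,270),(695,395)))
print("bar ends",tri((306,179),(597,345)),tri((312,262),(622,443)))
E
```

```text
roller ends (array([-138.6,  -26.4,  123.5]), np.float64(0.8)) (array([-138.3,   31.8,  123. ]), np.float64(1.4))
bar ends (array([-114.9,  -23.9,   89.2]), np.float64(3.7)) (array([-112.2,   31.1,   99.3]), np.float64(1.3))
```

View pics/s12.png

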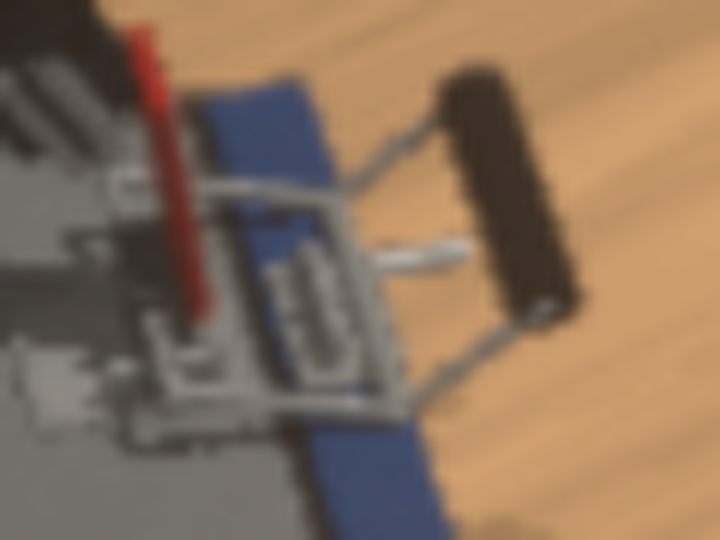

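View pics/w12.png

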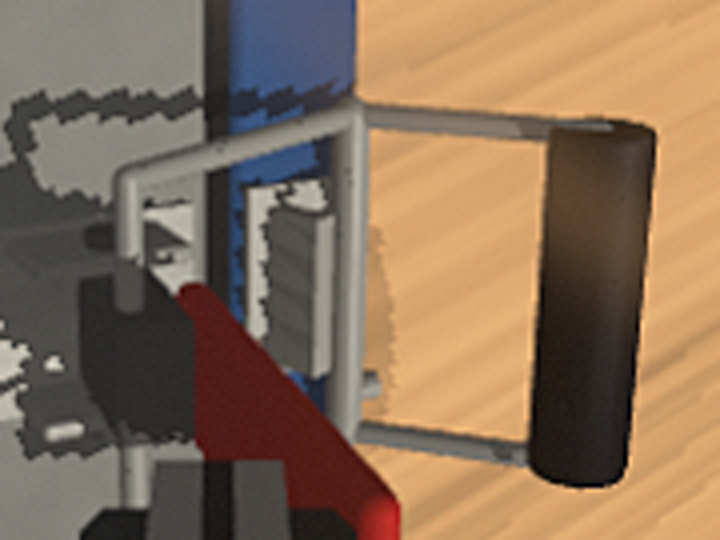

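Bar is at about x=-113.5, z=94 mm and the roller is at z=123 mm, so the bar sits outside the lip and below its top (z=102). I'll withdraw and come round to the -x side of the handle.

```bash
python3 -m creep '[[[0,0,0,-0.9,-1.8,0,0],[0,0,0,-0.9,-1.8,0,0],[0,0,0,-4.5,2,0,0],[0,0,0,-4.5,2,0,0],[0,0,-9,0,0,0,0],[0,0,-9,0,0,0,0],[0,0,-8,0,0,0,0],[0,0,0,0,0,0,0]]]'; python3 -c "
from h import *
plan((-110,0,250),-1)"
```

```text
clock: 14.2
tcp_pos: [0.5492, -0.1067, 0.2674]
orientation: [-1.965, 1.553, -2.304]
wrist_force: [0.5, -0.0, 0.5]
opening: 0.0001
clock 14.2 tcp case mm [  2.9   1.5 267.4] rotvec deg [-0.67 -0.4   0.94] shift tool cm [ 1.56 11.32 -0.27] in goal frame [ 1.74 11.29 -0.15]
F case [-0.11  0.48  0.51] q [ 0.17 -0.05  0.05  0.01 -1.69 -2.08] open 0.0001
```

```bash
python3 -m creep '[[[-0.7,-0.4,0.9,0,5,-0.2,0],[0,0,0,0,5.5,0,0],[0,0,0,1.5,1.2,0,0],[0,0,0,0,0,0,0]]]'; python3 -c "
from h import *
plan((-112,0,155),-1)
s=imaging.get_image('scene');crop(s,250,330,155,235,7,'pics/s13.png')"
```

```text
clock: 14.7
tcp_pos: [0.5859, 0.0024, 0.2516]
orientation: [1.898, 1.565, 1.565]
wrist_force: [-0.0, -0.0, -0.8]
opening: 0.0
clock 14.7 tcp case mm [-112.1    1.2  251.6] rotvec deg [-0.31 -0.1  -0.29] shift tool cm [ 9.66 -0.06 -0.1 ] in goal frame [ 9.66 -0.01 -0.12]
F case [ 0.01 -0.02 -0.75] q [ 0.34  0.01  0.09 -0.01 -1.65 -2.25] open 0.0
```

View pics/s13.png

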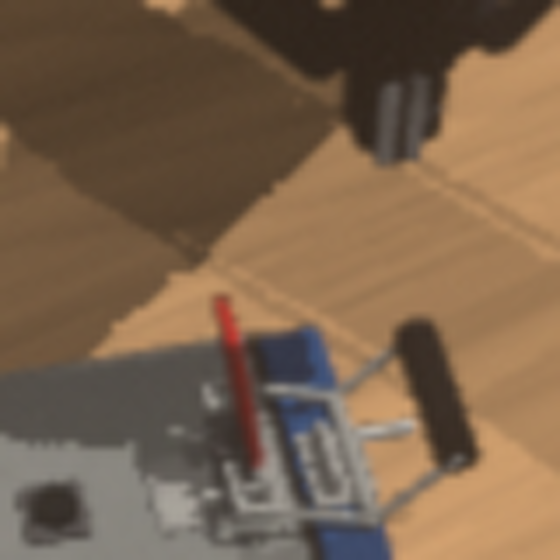

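The lever is still upright and the bail still seated. I'll descend and push toward +x.

```bash
python3 -m creep '[[[0,0,0,4.5,0,-0.1,0],[0,0,0,4.3,0,0,0],[0,0,0,0,-1.2,0,0],[0,0,0,0,-1,0,0],[0,0,0,0,0,0,0]]]'; python3 -c "
from h import *
plan((-78,0,172),-1)"
```

```text
clock: 15.38
tcp_pos: [0.5791, -0.0268, 0.1715]
orientation: [0.796, 1.556, 0.455]
wrist_force: [1.3, -0.1, 0.2]
opening: 0.0001
clock 15.38 tcp case mm [-82.3   4.1 171.5] rotvec deg [-0.8   0.58 -0.59] shift tool cm [-0.06 -0.43 -0.41] in goal frame [-0.05 -0.43 -0.41]
F case [-0.29  1.28  0.19] q [ 0.3  -0.02 -0.09 -0.   -1.49 -2.21] open 0.0001
```

```bash
python3 -m creep '[[[-0.8,0.6,-0.6,0,-0.8,-0.4,0],[0,0,0,0,-0.8,0,0],[0,0,0,0.2,-0.8,0,0],[0,0,0,0.3,-0.7,0,0],[0,0,0,0,0,0,0]]]'; python3 -c "
from h import *
plan((-33,0,155),-1)
s=imaging.get_image('scene');crop(s,230,330,155,235,7,'pics/s14.png')"
```

```text
clock: 16.0
tcp_pos: [0.5657, -0.0564, 0.1695]
orientation: [0.497, 1.566, 0.171]
wrist_force: [0.1, -0.2, -1.3]
opening: 0.0001
clock 16.0 tcp case mm [-50.    0.9 169.5] rotvec deg [ 0.08  0.22 -0.12] shift tool cm [ 1.45 -1.7  -0.1 ] in goal frame [ 1.45 -1.7  -0.09]
F case [ 0.12  0.17 -1.28] q [ 0.25 -0.05 -0.11  0.   -1.5  -2.15] open 0.0001
```

View pics/s14.png

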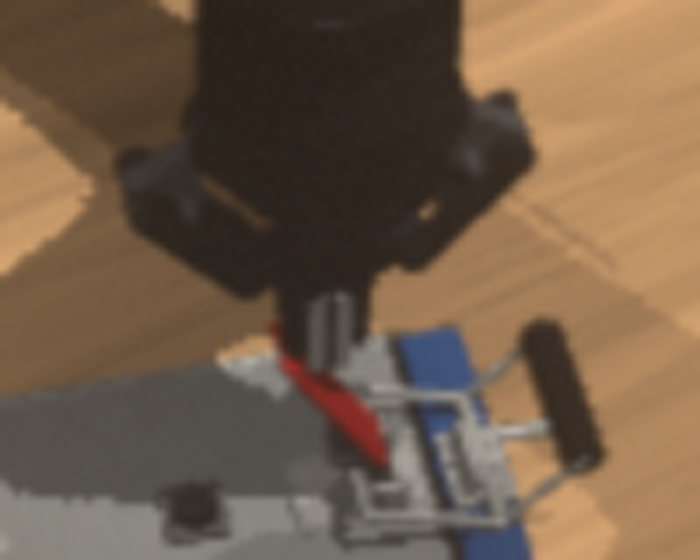

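The lever is coming down under the finger, and the bar is drawing in around the lip (460,460). I'll follow the arc.

```bash
python3 -m creep '[[[0,0,0,0.5,-0.6,0,0],[0,0,0,0.5,-0.6,0,0],[0,0,0,0.5,-0.5,-0.1,0],[0,0,0,0,0,0,0]]]'; python3 -c "
from h import *
plan((-19,0,139),-1)"
```

```text
clock: 16.55
tcp_pos: [0.5595, -0.0732, 0.1542]
orientation: [0.345, 1.565, 0.019]
wrist_force: [0.6, -0.1, -0.2]
opening: -0.0001
clock 16.55 tcp case mm [-32.1   0.5 154.2] rotvec deg [ 0.11  0.32 -0.11] shift tool cm [ 1.52 -1.31 -0.07] in goal frame [ 1.52 -1.31 -0.05]
F case [-0.06  0.65 -0.18] q [ 0.23 -0.06 -0.15  0.   -1.47 -2.12] open -0.0001
```

```bash
python3 -m creep '[[[0,0,0,0.5,-0.5,0,0],[0,0,0,0.5,-0.4,0,0],[0,0,0,0,0,0,0]]]'; python3 -c "
from h import *
plan((-16,0,136),-1)
s=imaging.get_image('scene');crop(s,230,330,155,235,7,'pics/s15.png')
s=imaging.get_image('wrist');cv2.imwrite('pics/w15.png',s['frame'][:,:,::-1])"
```

```text
clock: 16.92
tcp_pos: [0.5563, -0.0826, 0.1437]
orientation: [0.244, 1.565, -0.081]
wrist_force: [1.1, -0.1, 0.0]
opening: 0.0001
clock 16.93 tcp case mm [-22.1   0.5 143.7] rotvec deg [ 0.1   0.31 -0.08] shift tool cm [ 0.77 -0.61 -0.06] in goal frame [ 0.77 -0.61 -0.05]
F case [-0.24  1.07  0.  ] q [ 0.21 -0.06 -0.17  0.   -1.45 -2.11] open 0.0001
```

View pics/s15.png

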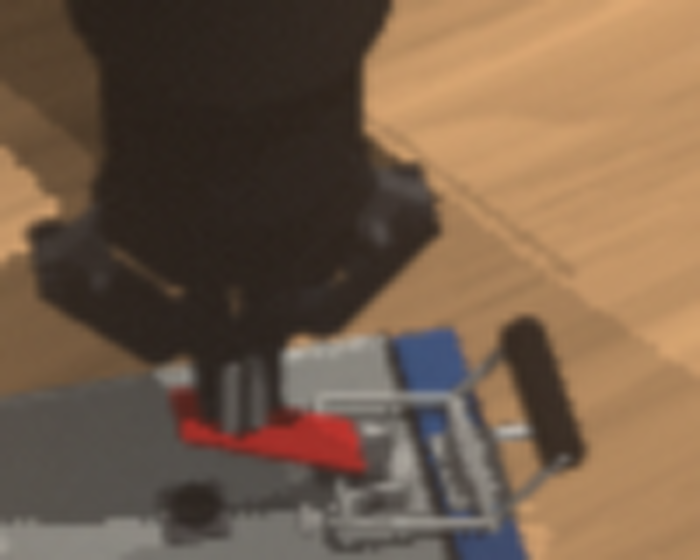

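View pics/w15.png

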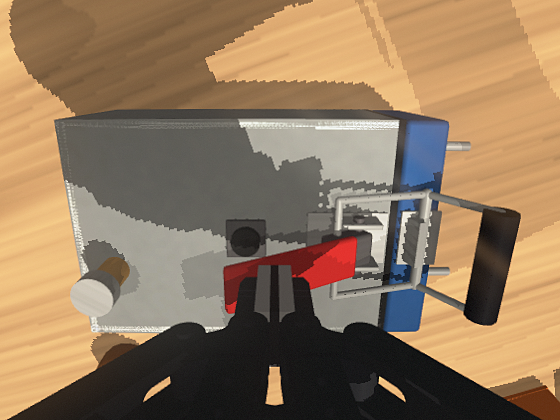

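The bar is hooked around the lip, at (415,240) in the wrist view. I'll reposition nearer the tip, then press down in small steps.

```bash
python3 -m creep '[[[0,0,0,-1.5,-0.8,0,0],[0,0,0,0,-1.5,-0.1,0],[0,0,0,0,0,0,0]]]'; python3 -c "
from h import *
plan((0,0,150),-1)"
```

```text
clock: 17.4
tcp_pos: [0.5471, -0.105, 0.1594]
orientation: [0.358, 1.566, 0.033]
wrist_force: [0.3, -0.4, 0.6]
opening: -0.0005
clock 17.4 tcp case mm [  2.   -1.  159.4] rotvec deg [ 0.13  0.23 -0.09] shift tool cm [0.94 0.2  0.09] in goal frame [0.94 0.2  0.1 ]
F case [0.3  0.37 0.56] q [ 0.17 -0.07 -0.16  0.   -1.48 -2.07] open -0.0005
```

```bash
python3 -m creep '[[[0,0,0,0.7,0,0.1,0],[0,0,0,0.5,0,0,0],[0,0,0,0.4,0,0,0],[0,0,0,0.3,0,0,0],[0,0,0,0,0,0,0]]]'; python3 -c "
from h import *
plan((2,0,130),-1)"
```

```text
clock: 18.02
tcp_pos: [0.5482, -0.1072, 0.1405]
orientation: [-0.201, 1.565, -0.527]
wrist_force: [-0.2, -1.2, 2.6]
opening: 0.0002
clock 18.02 tcp case mm [  3.8   0.7 140.5] rotvec deg [0.08 0.34 0.07] shift tool cm [ 1.05  0.18 -0.08] in goal frame [ 1.05  0.18 -0.07]
F case [1.21 0.22 2.63] q [ 0.17 -0.07 -0.19  0.   -1.45 -2.07] open 0.0002
```

```bash
python3 -m creep '[[[0,0,0,0.3,0,0,0],[0,0,0,0.3,0,0,0],[0,0,0,0,0,0,0]]]'; python3 -c "
from h import *
plan((2,0,130),-1)"
```

```text
clock: 18.4
tcp_pos: [0.5483, -0.1068, 0.1338]
orientation: [-0.093, 1.565, -0.419]
wrist_force: [-0.6, -0.9, 2.1]
opening: -0.0002
clock 18.4 tcp case mm [  3.3   0.7 133.8] rotvec deg [0.1  0.33 0.03] shift tool cm [ 0.38  0.13 -0.07] in goal frame [ 0.38  0.13 -0.07]
F case [ 1.09 -0.31  2.13] q [ 0.17 -0.06 -0.2   0.   -1.43 -2.07] open -0.0002
```

```bash
python3 -m creep '[[[0,0,0,0.25,0,0,0],[0,0,0,0.25,0,0,0],[0,0,0,0,0,0,0]]]'; python3 -c "
from h import *
plan((2,0,130),-1)"
```

```text
clock: 18.77
tcp_pos: [0.5483, -0.1062, 0.1279]
orientation: [0.037, 1.566, -0.288]
wrist_force: [0.1, 0.1, 0.7]
opening: 0.0003
clock 18.77 tcp case mm [  2.8   0.6 127.9] rotvec deg [ 0.11  0.29 -0.01] shift tool cm [-0.21  0.08 -0.05] in goal frame [-0.21  0.08 -0.06]
F case [-0.15  0.08  0.68] q [ 0.17 -0.06 -0.21  0.   -1.42 -2.07] open 0.0003
```

```bash
python3 -m creep '[[[0,0,0,0.2,0,0,0],[0,0,0,0.2,0,0,0]]]'; python3 -c "
from h import *
plan((2,0,130),-1)"
```

```text
clock: 19.02
tcp_pos: [0.5484, -0.1059, 0.1236]
orientation: [0.151, 1.566, -0.174]
wrist_force: [-1.5, -0.4, 1.2]
opening: -0.0001
clock 19.02 tcp case mm [  2.5   0.5 123.6] rotvec deg [ 0.12  0.29 -0.04] shift tool cm [-0.64  0.05 -0.05] in goal frame [-0.64  0.05 -0.05]
F case [ 0.84 -1.31  1.16] q [ 0.17 -0.06 -0.21  0.   -1.41 -2.07] open -0.0001
```

```bash
python3 -m creep '[[[0,0,0,0.2,0,0,0],[0,0,0,0.2,0,0,0]]]'; python3 -c "
from h import *
plan((2,0,130),-1)"
```

```text
clock: 19.27
tcp_pos: [0.5484, -0.1059, 0.1192]
orientation: [0.158, 1.566, -0.167]
wrist_force: [0.2, -0.4, 0.8]
opening: -0.0002
clock 19.27 tcp case mm [  2.4   0.5 119.2] rotvec deg [ 0.12  0.27 -0.04] shift tool cm [-1.09  0.04 -0.04] in goal frame [-1.08  0.04 -0.05]
F case [0.29 0.28 0.85] q [ 0.17 -0.06 -0.22  0.   -1.41 -2.07] open -0.0002
```

```bash
python3 -m creep '[[[0,0,0,0.2,0,0,0],[0,0,0,0.2,0,0,0]]]'; python3 -c "
from h import *
plan((2,0,130),-1)"
```

```text
clock: 19.52
tcp_pos: [0.5483, -0.1058, 0.1148]
orientation: [0.181, 1.566, -0.144]
wrist_force: [-0.6, -0.1, 0.9]
opening: -0.0002
clock 19.52 tcp case mm [  2.4   0.4 114.8] rotvec deg [ 0.12  0.26 -0.05] shift tool cm [-1.52  0.04 -0.04] in goal frame [-1.52  0.04 -0.04]
F case [ 0.26 -0.56  0.9 ] q [ 0.17 -0.06 -0.22  0.   -1.4  -2.07] open -0.0002
```

```bash
python3 -c "
from h import *
s=imaging.get_image('scene');crop(s,230,330,155,235,7,'pics/s16.png')
s=imaging.get_image('wrist');cv2.imwrite('pics/w16.png',s['frame'][:,:,::-1])"
```

```text
(no output)
```

View pics/s16.png

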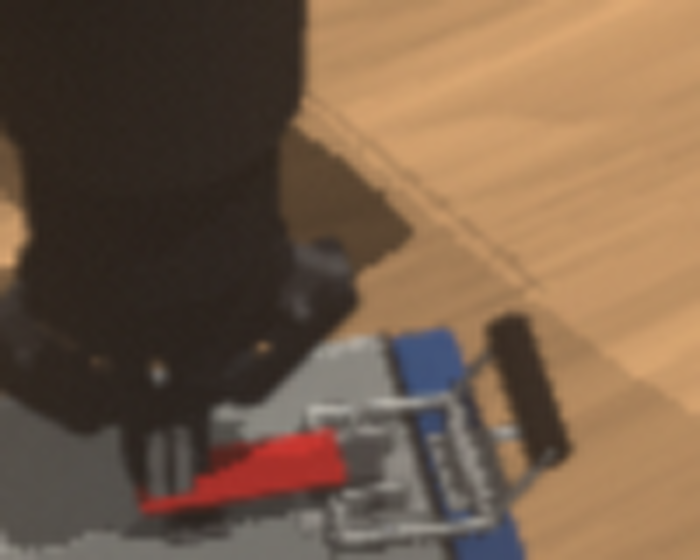

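View pics/w16.png

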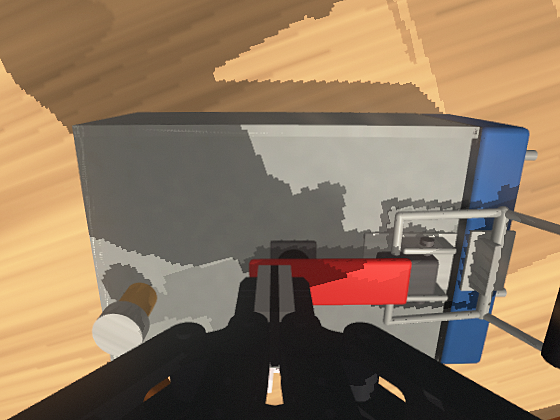

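The bar is around the lip and the handle is nearly level. I'll keep pressing by feel.

```bash
python3 -m creep '[[[0,0,0,0.15,0,0,0],[0,0,0,0.15,0,0,0]]]'; python3 -c "
from h import *
plan((2,0,130),-1)"
```

```text
clock: 19.88
tcp_pos: [0.5483, -0.1057, 0.1114]
orientation: [0.197, 1.566, -0.128]
wrist_force: [-0.3, -1.9, 1.6]
opening: 0.0002
clock 19.88 tcp case mm [  2.3   0.4 111.4] rotvec deg [ 0.12  0.24 -0.05] shift tool cm [-1.86  0.04 -0.03] in goal frame [-1.86  0.03 -0.04]
F case [1.86 0.36 1.64] q [ 0.17 -0.06 -0.23  0.   -1.39 -2.07] open 0.0002
```

```bash
python3 -m creep '[[[0,0,0,0.15,0,0,0],[0,0,0,0.15,0,0,0]]]'; python3 -c "
from h import *
plan((2,0,130),-1)"
```

```text
clock: 20.12
tcp_pos: [0.5483, -0.1058, 0.1083]
orientation: [0.164, 1.566, -0.161]
wrist_force: [-0.5, -1.4, 1.4]
opening: -0.0004
clock 20.12 tcp case mm [  2.5   0.4 108.3] rotvec deg [ 0.12  0.25 -0.04] shift tool cm [-2.17  0.05 -0.03] in goal frame [-2.17  0.05 -0.04]
F case [ 1.53 -0.06  1.41] q [ 0.17 -0.05 -0.23  0.   -1.39 -2.07] open -0.0004
```

```bash
python3 -m creep '[[[0,0,0,0.15,0,0,0],[0,0,0,0.15,0,0,0]]]'; python3 -c "
from h import *
plan((2,0,130),-1)"
```

```text
clock: 20.38
tcp_pos: [0.5482, -0.1059, 0.1051]
orientation: [0.145, 1.567, -0.18]
wrist_force: [-0.4, -1.2, 1.1]
opening: -0.0
clock 20.38 tcp case mm [  2.5   0.4 105.1] rotvec deg [ 0.12  0.24 -0.04] shift tool cm [-2.49  0.05 -0.03] in goal frame [-2.49  0.05 -0.04]
F case [ 1.28 -0.01  1.15] q [ 0.17 -0.05 -0.24  0.   -1.38 -2.07] open -0.0
```

```bash
python3 -m creep '[[[0,0,0,0.15,0,0,0],[0,0,0,0.15,0,0,0]]]'; python3 -c "
from h import *
plan((2,0,130),-1)"
```

```text
clock: 20.62
tcp_pos: [0.5484, -0.1061, 0.1034]
orientation: [0.052, 1.565, -0.273]
wrist_force: [-5.2, 0.8, 8.8]
opening: -0.0002
clock 20.62 tcp case mm [  2.6   0.6 103.4] rotvec deg [ 0.14  0.3  -0.02] shift tool cm [-2.66  0.06 -0.05] in goal frame [-2.66  0.06 -0.06]
F case [ 0.87 -5.17  8.84] q [ 0.17 -0.05 -0.24  0.   -1.38 -2.07] open -0.0002
```

```bash
python3 -m creep '[[[0,0,0,0.15,0,0,0]]]'; python3 -c "
from h import *
plan((2,0,130),-1)"
```

```text
clock: 20.75
tcp_pos: [0.5485, -0.1061, 0.1034]
orientation: [0.034, 1.565, -0.29]
wrist_force: [-5.2, 1.4, 8.8]
opening: -0.0
clock 20.75 tcp case mm [  2.6   0.7 103.4] rotvec deg [ 0.16  0.35 -0.01] shift tool cm [-2.66  0.06 -0.05] in goal frame [-2.66  0.06 -0.07]
F case [ 0.31 -5.35  8.83] q [ 0.17 -0.05 -0.24  0.   -1.38 -2.07] open -0.0
```

```bash
python3 -m creep '[[[0,0,0,0.15,0,0,0]]]'; python3 -c "
from h import *
plan((2,0,130),-1)"
```

```text
clock: 20.88
tcp_pos: [0.5485, -0.1061, 0.1034]
orientation: [0.016, 1.564, -0.308]
wrist_force: [-5.3, 2.3, 8.4]
opening: -0.0001
clock 20.88 tcp case mm [  2.6   0.6 103.4] rotvec deg [ 0.18  0.38 -0.01] shift tool cm [-2.66  0.06 -0.05] in goal frame [-2.66  0.06 -0.06]
F case [-0.52 -5.73  8.38] q [ 0.17 -0.05 -0.24  0.   -1.38 -2.07] open -0.0001
```

The force rose steeply to about 9 N at z=103.4 (lever about -0.14 rad), so this is the rubber stop. One slightly firmer push, then release.

```bash
python3 -m creep '[[[0,0,0,0.2,0,0,0],[0,0,0,0.2,0,0,0]]]'; python3 -c "
from h import *
plan((2,0,130),-1)"
```

```text
clock: 21.12
tcp_pos: [0.5485, -0.1061, 0.1032]
orientation: [-0.004, 1.562, -0.327]
wrist_force: [-6.9, 1.2, 11.0]
opening: -0.0003
clock 21.12 tcp case mm [  2.6   0.7 103.2] rotvec deg [0.23 0.49 0.  ] shift tool cm [-2.68  0.06 -0.05] in goal frame [-2.68  0.06 -0.07]
F case [ 1.07 -6.87 11.01] q [ 0.17 -0.05 -0.24  0.   -1.37 -2.07] open -0.0003
```

```bash
python3 -m creep '[[[0,0,0,-0.5,0,0,0],[0,0,0,-3,0,0,0],[0,0,0,-6,0,0,0],[0,0,0,-4,0,0,0],[0,0,0,0,-4,4,0],[0,0,0,0,-5,3,0],[0,0,0,0,-5,3,0],[0,0,0,0,0,0,0]]]'; python3 -c "
from h import *
plan((2,0,130),-1)
s=imaging.get_image('scene');crop(s,215,330,175,255,6,'pics/s17.png')
s=imaging.get_image('top');crop(s,225,355,135,235,6,'pics/t17.png')
s=imaging.get_image('wrist');cv2.imwrite('pics/w17.png',s['frame'][:,:,::-1])"
```

```text
clock: 22.12
tcp_pos: [0.6006, -0.2721, 0.2403]
orientation: [0.479, 1.562, 0.161]
wrist_force: [0.2, -0.4, -0.9]
opening: -0.0
clock 22.12 tcp case mm [143.1 103.4 240.3] rotvec deg [ 0.51  0.43 -0.22] shift tool cm [ 11.01  14.15 -10.3 ] in goal frame [ 11.03  14.11 -10.34]
F case [ 0.32  0.3  -0.93] q [-0.12  0.19  0.27 -0.   -1.64 -1.77] open -0.0
```

View pics/s17.png

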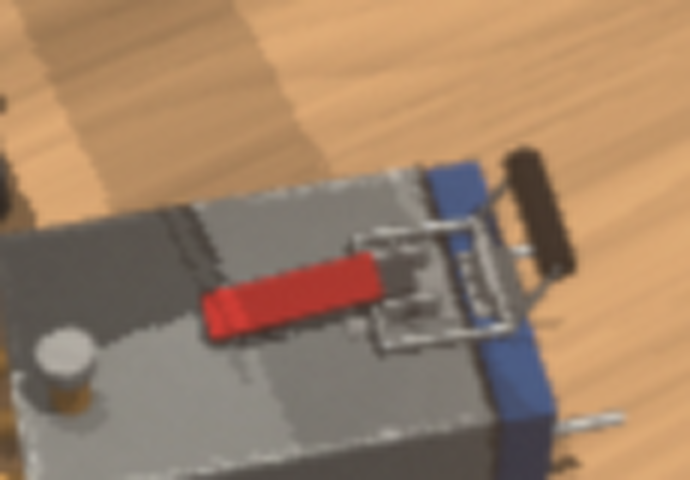

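View pics/t17.png

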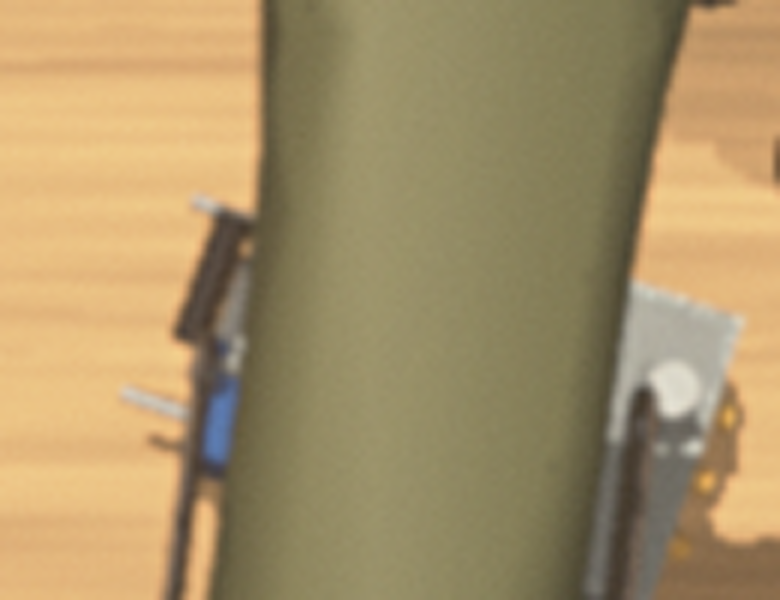

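View pics/w17.png

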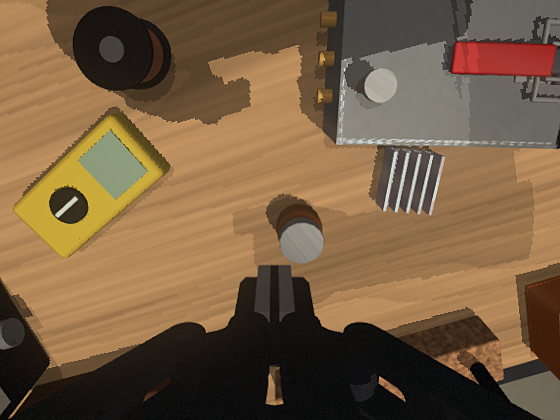

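The handle lies down with the bar hooked on the lip, and the adapter, heat sink, jar, coil and meter look to be in place. I'll check the handle's angle by depth, and whether it stays there.

```bash
cat > chk.py <<'E'
from h import *
s=imaging.get_image('scene')
f=s["frame"].astype(int);m=(f[...,0]>120)&(f[...,1]<80)&(f[...,2]<80);m[:200]=0;m[270:]=0;m[:,:235]=0;m[:,290:]=0
P=np.array([w2c(depthpt(s,(x,y))) for y,x in np.argwhere(m)])
P=P[(abs(P[:,1])<9)&(P[:,0]>-55)]
a=np.polyfit(P[:,0],P[:,2],1);print(len(P),"slope rad",np.arctan(a[0]).round(3),"z at x=-8.5:",np.polyval(a,-8.5).round(1))
print("case top z",[w2c(depthpt(s,p)).round(1).tolist() for p in [(290,250),(240,250),(265,212)]],"lid top",[w2c(depthpt(s,p)).round(1).tolist() for p in [(300,240),(292,206)]])
print("clock",env.get_state()["clock"])
E
python3 chk.py; python3 -m creep '[[[0,0,0,0,0,0,0],[0,0,0,0,0,0,0],[0,0,0,0,0,0,0],[0,0,0,0,0,0,0],[0,0,0,0,0,0,0],[0,0,0,0,0,0,0],[0,0,0,0,0,0,0],[0,0,0,0,0,0,0]]]'; python3 chk.py
python3 -c "
from h import *
s=imaging.get_image('scene')
for x,y in [(490,270),(500,400),(455,215),(465,300)]:print(w2c(cast(s,(215+x/6,175+y/6),.09)).round(1))
print('roller',w2c(depthpt(s,(215+540/6,175+212/6))).round(1))"
```

```text
180 slope rad -0.136 z at x=-8.5: 104.3
case top z [[-71.2, 66.0, 73.4], [43.6, 52.7, 90.4], [-34.6, -45.5, 87.0]] lid top [[-97.0, 54.9, 91.1], [-104.0, -49.9, 87.5]]
clock 22.325
clock: 23.32
tcp_pos: [0.6012, -0.2651, 0.245]
orientation: [0.354, 1.556, 0.045]
wrist_force: [0.0, -0.1, -1.1]
opening: 0.0001
179 slope rad -0.139 z at x=-8.5: 104.5
case top z [[-71.3, 65.7, 73.1], [43.5, 51.5, 88.5], [-34.5, -44.9, 87.8]] lid top [[-97.6, 53.4, 88.8], [-103.6, -48.7, 89.0]]
clock 23.375
[-104.    -3.6   90. ]
[-92.3  57.9  90. ]
[-96.9 -33.8  90. ]
[-90.6   8.8  90. ]
roller [-119.2    5.3  135.1]
```

```bash
python3 -c "
from bench import env
print(env.hand_in())"
```

```text
the job is handed in; nothing more can be done
None
```

The case is closed and I handed the job in at about 23.4 s of the 64 s allowed; no verdict is reported.

**What I did:**
- **Lid:** I pushed it in until the force climbed to 12 N with no gap showing at the seal.
- **Bail:** I raised the lever from beneath until the bail tipped over and its bar dropped outside the lip. The bar measured about z = 94 mm against a lip top at 102 mm.
- **Lever:** I pressed it down until the force rose steeply, to 11 N up and 7 N sideways at the fingertip. The sideways part I put down to friction.

**Last checks, with the arm clear:**
- **Lever angle:** It read -0.136 rad, and -0.139 rad one second later, so it stays put. The handle's underside is about 9 mm above the case's top, within the pad's range.
- **Bar and lid:** The bar is still outside the lip and the lid looks tight.
- **Other things:** The adapter, heat sink, jar, coil and meter looked to be where they were. I did not look at the driver and tray again, but the arm never went near them.

**What was less certain:**
- My first push on the handle met its end face and slid up, so I did it again from lower down.
- Drawing the lever down read only 1 to 3 N between steps, less than the 3 to 8 N stated.
- I did not see the handle touching the pad directly; I judged that from the force and the angle.

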